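Close the draw latch of a sample carrier

ROBOT

A 6-joint arm with a two-finger parallel gripper is mounted at the origin on a cart in front of the work surface, level with it; the furniture and walls round the work are solid. World frame = base frame: x ahead of the robot, y to its left, z up, the work surface at z = 0. Lengths are in mm, angles in rad, forces in N, time in s.
With the tool pointing down it reaches from about 350 to 775 mm from the base axis. Payload 5.5 kg.
Tool frame: the origin (TCP) lies midway between the tips of the shut fingers; the grasp point (between the pads) lies 19 mm behind it; z points along the fingers, y is the direction in which the jaws open and shut (so a half turn about z gives the same grasp; the last joint's range is limited). The gripper opens to 85 mm and grips with 20 to 120 N. Pads are 22 mm wide; open, the fingers measure 114 mm over their backs; the gripper's body (76 mm by 85 mm) begins 54 mm behind the grasp point. The pads swing forward as they close: fully open they stand 13 mm farther back than shut.
Start: joints at [0.989, 0.313, 0.046, 1.304, 0, 1.431], TCP at [245.881, 519.822, 231.323] pointing down, gripper open.
Joint ranges: [-2.76, 2.76], [-0.86, 1.69], [-1.03, 1.26], [-2.2, 2.34], [-1.47, 1.5], [-3.14, 3.14]. Speed limits (rad/s): [2.57, 2.57, 3.14, 3.14, 3.14, 3.14].

INTERFACE

Orientations are given as a 3x3 rotation matrix whose columns are the frame's x, y, z axes.
In Python, from rig import robot gives the robot as it stands.
- The arm moves only by the tool carry_out, never from a script. Its argument "rows" is a list of rows, each an object with "slide": the shift along the world's x, y, z in m, a list of three; "yaw": the turn about the world's z in rad; "jaw": the closure in counts, from 0 (fully open) to 255 (shut). A call has 1 to 12 rows; each row shifts and turns the commanded pose from where the row before left it; what a row does not reach is not made up. A row lasts 1/12 s, in which the tool goes at most 41.7 mm and 7.16 degrees, less where a joint would pass 70% of its speed; a pose out of reach is approached as far as the arm can. A call is refused whole if a number of a shift passes 0.0417 or a number of a turn 0.125, either way. A call with a gripper value outside its range is refused whole. The fingers move at their own pace and stop on an object; "force" is the grip in N (left out, the last holds). Time passes only in rows, so rows that do not move let the fingers close. It gives the time, the measured TCP pose, the force and the opening at its end, in the units of the state.
- robot.get_state(): the state, without advancing time (a new reading comes with each control period).
- robot.snapshot(name): name is "scene" or "top" or "wrist"; returns a dict with "pixels" (400x640x3 uint8, blue, green, red), "vertical_fov" (degrees; the focal length in pixels is half the picture's height over the tangent of half this angle, whatever the lens; pixels are square), "cx", "cy" (the principal point, pixels), "k1" (the pictures are not rectified: a ray, as slopes to the right and down, at radius r is drawn at 1 + k1 r^2 times it, then the intrinsics apply), "world_to_cam" (4x4, takes a point from world to camera coordinates). Camera axes: x right, y down, z forward; pixel columns grow to the right and rows downward; lengths in mm; the calibration is good to about 2 mm. A picture is of the moment at which its call begins. There is no depth.
- robot.sign_off(): hands the job in, once; it reports no verdict.
Trained networks look in a picture, given as the dict that the camera call returned (one of the last four; its "shot" number tells which), for a name from the list of things; names that differ only in an ending like _2 or _b are one class to them, and where a whole thing is asked for, a point or a joint stands for the part that bears it (a point fixed in the world has none). Each returns a list of dicts, best first, with "p" (0 to 1); they miss things now and then, are a little off and sometimes report something else, mostly with a low value. They report only what shows in the picture. A call takes as long as a camera call.
- robot.cut_out(thing, picture): "region" (400x640 bool, what is visible of it) and "extent" ([left, top, right, bottom] in pixels, round what is visible of it).
The state is a dict: "time": time; "qpos": joint angles; "dq": joint speeds; "effort": joint torques, N m; "eef_pos": TCP position; "ee_rot": TCP orientation; "ft_force": force on the tool from outside, world axes, zero at the start; "wrist_torque": the same for the moment, N m; "finger_gap": opening from 0.0 (shut) to 1.0 (fully open).
Only numpy, scipy, OpenCV 4.12 (cv2) and the standard library are available. Lean on these libraries where they do the work, as an engineer would, in place of code of your own. Each camera call takes 0.05 s, during which the arm holds its last target. There are 200 camera calls.

TASK

The sample carrier is packed but its lid still stands a little proud on its seal: hook the wire loop of the draw latch on its sloping front over the lid's hook, then press the black lever down flat past centre so that the latch stays shut by itself and holds the lid down tight. Let go, and leave the white bottle, the carton and the green slide box where they stand.

Things in the scene. Friction and masses are not known exactly. Their poses are not given: they have to be found in the camera images.
- case: Sample carrier, blue, grey lid; 165 deep (x) x 180 wide x 116 mm high; fixed. Origin: centre of underside; +x to its back, z up. Its front rises backwards at 40 degrees from 20 mm above the desk at x = -82; the latch is in its middle. A black handle leans forward over the hook (14 mm bar along y at x = 18, z = 172) and blocks a vertical gripper: work square to the slope, tilted about 40 degrees.
- latch_base (a point): Steel base plate of the latch, 50 x 34 mm, on the sloping front. Origin on the slope's surface (z = 0) straight under the lever's pivot; x points up the slope to the hook, y across the case (as the case's y), z out of the slope (40 degrees from vertical, towards the case's front). Rails 4 mm high run up the slope at y = +-82.
- lever_pivot (a point): The lever's axis (along y), 12 mm above the slope (latch_base 0, 0, 12).
- lever_tip (a point): Tip of the lever: 60 mm from the pivot.
- latch_lever (a joint): Black lever, 66 x 26 x 5 mm, rad: 0 = flat on the slope, pointing down it (top face 16 mm above the slope); pi/2 = standing straight out; more = leaning up to the hook; stop at 2.4. Stiff: stays where left (0.04 N m). With the loop hooked it takes some 3 to 6 N, 45 mm from the pivot, to press down; in the last 0.3 rad it passes centre and pulls itself flat.
- loop_pin (a point): Pin in the lever (along y) on which the loop swings: 18 mm from the lever's pivot. In latch_base's x-z plane it lies at the angle 195 degrees minus the lever's angle, from +x towards +z about the pivot.
- latch_loop (a joint): Angle of the loop to the lever, rad: the loop's rise above the surface (from latch_base +x towards +z) is this minus the lever's value. Stiff hinge (0.03 N m): the loop keeps its angle to the lever, so if the lever is pressed with the loop not caught under the lip, the loop rises with it and misses. Pulling the gripped loop moves the lever along.
- loop_bar (a point): Middle of the loop's cross bar. The loop is a U of 5.6 mm round steel wire: two legs 44 mm apart (50 mm over all) from the pin, and the cross bar (along y) 63 mm from the pin; stiff springs (12 N/mm) let it stretch up to 10 mm. The legs can be gripped together across y, beside the bar.
- keeper (a point): Steel hook on the lid, 22 mm wide; axes as latch_base, origin on the lid's surface 50.5 mm up the slope from latch_base's (lid proud: 3 mm farther up, 2 mm out). Wall at x = -7 to -3; lip at z = 12 to 15.5 reaching to x = +5; foot plate 2.5 mm thick. The bar goes down beyond the lip (bar centre x > 8), then is drawn down the slope under the lip to its seat: x = 0, bar centre z = 5 to 10.
- lid (a joint): Lid, hinged along the back, rad: 0 = pressed down tight, 0.05 (stop) = proud on its springy seal (4 to 5 mm at the front). It springs up again whenever nothing holds it.
- reagent_bottle: White round bottle, 68 mm across, 159 mm high, standing to one side of the carrier (bystander). Origin: centre of underside.
- stain_box_small: White carton, 51 x 51 x 89 mm, standing to one side of the carrier (bystander). Origin: centre of underside.
- tube_box: Green slide box with a lid, 73 x 105 x 34 mm, on the desk beside the carton (bystander). Origin: centre of underside.

How it is judged (in metres and radians):
On the way:
1. the loop's bar lies under the hook's lip while the lever still stands up (x of loop_bar in the frame of keeper between -0.0025 and 0.0055 m and z of loop_bar in the frame of keeper between 0.002 and 0.0118 m and value of joint latch_lever above 0.4 rad), for 0.2 s.
At the end, for the whole second after the job is handed in: The loop's bar is seated in the hook (bar's centre within -2.5 to +5.5 mm of the seat along the slope and under the lip), the lever lies flat (under 0.08 rad), and the lid is held down tight (under 0.012 rad) (x of loop_bar in the frame of keeper between -0.0025 and 0.0055 m and z of loop_bar in the frame of keeper between 0.002 and 0.0118 m and value of joint latch_lever below 0.08 rad and value of joint lid below 0.012 rad); the robot touches nothing.
It fails at once if the white bottle is pushed more than 30 mm or tipped over (distance of reagent_bottle from where it was at the start of the episode above 0.03 m or angle between reagent_bottle's own z axis and vertical above 0.4 rad).
It fails at once if the carton is pushed more than 30 mm or tipped over (distance of stain_box_small from where it was at the start of the episode above 0.03 m or angle between stain_box_small's own z axis and vertical above 0.4 rad).
It fails at once if the green slide box is pushed more than 30 mm or tipped over (distance of tube_box from where it was at the start of the episode above 0.03 m or angle between tube_box's own z axis and vertical above 0.4 rad).
It also fails if it takes over 58 s, if anything falls off the work surface, if the arm or the gripper's body presses on something with over 40 N, if the wrist force passes 120 N, or if a joint passes its speed limit or range.

## Working session

There is one attempt and no reset: what is moved stays moved. The work goes in short steps, Python scripts to look and compute and a tool call to move; the robot and the scene stay as the last step left them, time stands still between calls to the robot, and variables do not carry over. Pictures are saved under pics/ and viewed, about 8 in all and at most 12, crops included, and the job is handed in when it is done.

Besides the shell and the picture viewer there is one more tool, called by a JSON object that holds its "op" and its "data", one argument or row to a line. carry_out: Moves the arm, as the interface text tells. Its arguments: {"type":"object","properties":{"rows":{"type":"array","items":{"type":"object","properties":{"slide":{"type":"array","items":{"type":"number"}},"yaw":{"type":"number"},"jaw":{"type":"number"}}}},"force":{"type":"number"}},"required":["rows"]}

```bash
ls; mkdir -p pics
cat > h.py <<'E'
import numpy as np, cv2
from rig import robot
def K(s):
    f=200/np.tan(np.radians(s["vertical_fov"])/2); return np.array([[f,0,s["cx"]],[0,f,s["cy"]],[0,0,1.]])
def proj(s,P):
    W=np.array(s["world_to_cam"]); P=np.atleast_2d(P)@W[:3,:3].T+W[:3,3]
    return cv2.projectPoints(P,np.zeros(3),np.zeros(3),K(s),np.array([s["k1"],0,0,0.]))[0][:,0]
def ray(s,uv):
    W=np.array(s["world_to_cam"]); u=cv2.undistortPoints(np.array([[uv]],float),K(s),np.array([s["k1"],0,0,0.]))[0,0]
    return -W[:3,:3].T@W[:3,3], W[:3,:3].T@np.array([u[0],u[1],1])
def onplane(s,uv,z):
    c,d=ray(s,uv); return c+d*(z-c[2])/d[2]
E
python3 - <<'E'
from h import *
print(robot.get_state())
a=[]
for n in("scene","top","wrist"):
    s=robot.snapshot(n); a.append(s["pixels"]); cv2.imwrite(f"pics/{n}0.png",s["pixels"])
    print(n,s["vertical_fov"],s["k1"],np.round(s["world_to_cam"],3).tolist())
    for t in ("case","latch_lever","latch_loop","keeper","reagent_bottle","stain_box_small","tube_box"):
        print(t,[(round(r["p"],2),r["extent"]) for r in robot.cut_out(t,s)[:2]])
cv2.imwrite("pics/a.png",np.vstack(a[:2])[:, :])
E
```

```text
pics
{'time': 0.0, 'qpos': array([ 9.89393604e-01,  3.14022036e-01,  4.49542992e-02,  1.30359092e+00,
       -1.88902287e-05,  1.43122534e+00]), 'dq': array([ 0.00077421,  0.00051838, -0.00119714,  0.00018588, -0.00031318,
        0.00086432]), 'effort': array([-4.33177929e-04, -4.80631614e+01,  2.98530453e+01,  1.93833903e-02,
       -2.83296185e-04, -5.50607453e-06]), 'eef_pos': array([245.57810308, 519.34442448, 230.38647031]), 'ee_rot': array([[-9.03969825e-01,  4.27595068e-01, -1.00699667e-03],
       [ 4.27596186e-01,  9.03968499e-01, -1.56670709e-03],
       [ 2.40377044e-04, -1.84684387e-03, -9.99998266e-01]]), 'ft_force': array([-0.18707918,  0.20212235, -0.06849945]), 'wrist_torque': array([0.01788565, 0.01895903, 0.0561928 ]), 'finger_gap': 0.9994702293229787}
scene 50.36903020420103 -0.10347653893866145 [[0.621, -0.784, -0.022, -352.282], [-0.433, -0.319, -0.843, 283.884], [0.654, 0.533, -0.537, 737.647], [0.0, 0.0, 0.0, 1.0]]
case [(0.82, [247.9, 150.3, 344.7, 249.4])]
latch_lever [(0.55, [270.3, 174.0, 285.7, 209.0])]
latch_loop []
keeper [(0.83, [277.9, 148.4, 345.2, 2
[... 429 characters left out ...]
.81, [247.7, 220.7, 275.6, 235.9]), (0.74, [222.8, 167.0, 311.1, 252.2])]
latch_loop [(0.48, [250.4, 221.9, 278.6, 237.0]), (0.23, [248.1, 221.7, 276.9, 239.6])]
keeper [(0.9, [224.4, 168.5, 309.8, 216.6])]
reagent_bottle [(0.94, [163.8, 196.5, 208.4, 231.5]), (0.73, [251.5, 223.7, 272.8, 239.2])]
stain_box_small [(0.56, [335.2, 211.8, 361.3, 239.6])]
tube_box [(0.57, [371.3, 202.5, 418.0, 234.4])]
wrist 71.48425004332027 -0.04999972038040486 [[0.427, 0.904, -0.0, -575.822], [0.872, -0.412, 0.264, -37.456], [0.239, -0.113, -0.964, 378.243], [0.0, 0.0, 0.0, 1.0]]
case [(0.69, [121.9, 369.1, 165.8, 399.9])]
latch_lever []
latch_loop []
keeper []
reagent_bottle []
stain_box_small []
tube_box []
```

Run:
```python
import cv2,numpy as np
a=cv2.imread("pics/scene0.png")[130:310,220:430]; b=cv2.imread("pics/top0.png")[140:270,150:430]
a=cv2.resize(a,(400,343),interpolation=3);a=cv2.copyMakeBorder(a,0,600-343,0,0,0)
b=cv2.resize(b,None,fx=2.85,fy=2.85,interpolation=3)
s=cv2.resize(cv2.imread("pics/scene0.png"),(352,220))
c=np.zeros((600,800,3),np.uint8);c[:370,:798]=b[:370,:798];
c[371:600,:267]=cv2.resize(cv2.imread("pics/scene0.png")[130:310,220:430],(267,229),interpolation=3)
c[371:591,300:652]=s
cv2.imwrite("pics/v1.png",c)
```

```text
(no output)
```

View pics/v1.png

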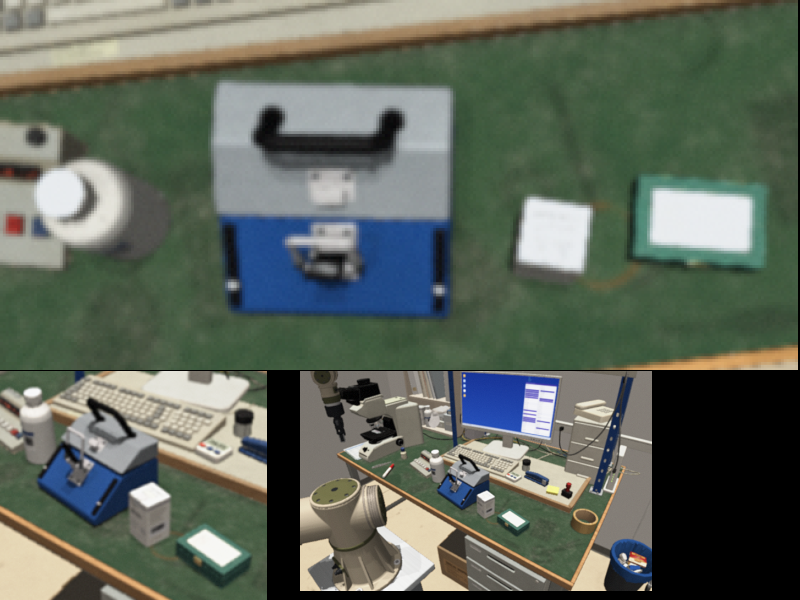

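Run:
```python
from h import *
s=robot.snapshot("top")
for n,p,z in [("fl",(230.7,249.8),20),("fr",(306.8,249.8),20),("bl",(225.4,169.1),116),("br",(307.9,170.9),116),("key",(150+332/2.85,140+185/2.85),105),("handleL",(150+270/2.85,140+143/2.85),172),("handleR",(150+390/2.85,140+143/2.85),172)]:
    print(n,onplane(s,p,z).round(1))
q=robot.snapshot("wrist");W=np.array(q["world_to_cam"]);print("wristcam",-W[:3,:3].T@W[:3,3])
for t in ("reagent_bottle","stain_box_small"):
    e=robot.cut_out(t,s)[0]["extent"];print(t,onplane(s,((e[0]+e[2])/2,(e[1]+e[3])/2),80).round())
```

```text
fl [428.5 119.7  20. ]
fr [405.9 -55.1  20. ]
bl [592.6  96.9 116. ]
br [565.8 -79.2 116. ]
key [505.2  18.1 105. ]
handleL [526.1  51.  172. ]
handleR [515.4 -31.7 172. ]
wristcam [188.18795073 548.10507223 374.41351309]
reagent_bottle [510. 198.  80.]
stain_box_small [ 443. -146.   80.]
```

{"op": "carry_out", "data": {
  "rows": [
    {"slide": [0.008,-0.018,0],"yaw": 0.01},
    {"slide": [0.015,-0.034,0],"yaw": 0.025},
    {"slide": [0.015,-0.034,0],"yaw": 0.025},
    {"slide": [0.015,-0.034,0],"yaw": 0.025},
    {"slide": [0.015,-0.034,0],"yaw": 0.025},
    {"slide": [0.015,-0.034,0],"yaw": 0.025},
    {"slide": [0.015,-0.034,0],"yaw": 0.025},
    {"slide": [0.015,-0.034,0],"yaw": 0.025},
    {"slide": [0.015,-0.034,0],"yaw": 0.025},
    {"slide": [0.015,-0.034,0],"yaw": 0.025},
    {"slide": [0.015,-0.034,0],"yaw": 0.025},
    {"slide": [0.015,-0.034,0],"yaw": 0.025}
  ]
}}

```text
validation failed for argument at $.ro...
```

{"op": "carry_out", "data": {
  "rows": [
    {"slide": [0.015,-0.034,0],"yaw": 0.017},
    {"slide": [0.015,-0.034,0]},
    {"slide": [0.013,-0.034,0]},
    {"slide": [0,0,0]},
    {"slide": [0,0,0]}
  ]
}}

```text
validation failed for argument at $.ro...
```

Run:
```python
from h import *
t=robot.get_state();print(t["time"],t["eef_pos"],t["ee_rot"].round(3).tolist(),t["qpos"].round(2))
s=robot.snapshot("wrist");cv2.imwrite("pics/w1.png",s["pixels"])
print(np.round(s["world_to_cam"],4).tolist())
for t in ("case","latch_lever","latch_loop","keeper"):
    print(t,[(round(r["p"],2),r["extent"]) for r in robot.cut_out(t,s)[:2]])
```

```text
1.4 [245.87384573 519.7927672  231.32238912] [[-0.904, 0.428, 0.0], [0.428, 0.904, 0.0], [-0.0, 0.0, -1.0]] [ 0.99  0.31  0.05  1.3  -0.    1.43]
[[0.4268, 0.9043, -0.0005, -575.8006], [0.8723, -0.4116, 0.2641, -37.4533], [0.2386, -0.1132, -0.9645, 378.2456], [0.0, 0.0, 0.0, 1.0]]
case [(0.7, [123.5, 372.2, 166.4, 400.0])]
latch_lever []
latch_loop []
keeper []
```

View pics/w1.png

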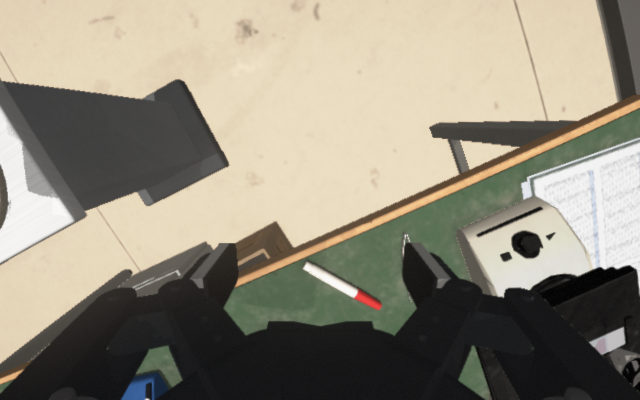

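{"op": "carry_out", "data": {
  "rows": [
    {"slide": [0.01,-0.019,0],"yaw": 0.01,"jaw": 0},
    {"slide": [0.0165,-0.032,0],"yaw": 0.025,"jaw": 0},
    {"slide": [0.0165,-0.032,0],"yaw": 0.025,"jaw": 0},
    {"slide": [0.0165,-0.032,0],"yaw": 0.025,"jaw": 0},
    {"slide": [0.0165,-0.032,0],"yaw": 0.025,"jaw": 0},
    {"slide": [0.0165,-0.032,0],"yaw": 0.025,"jaw": 0},
    {"slide": [0.0165,-0.032,0],"yaw": 0.025,"jaw": 0},
    {"slide": [0.0165,-0.032,0],"yaw": 0.025,"jaw": 0},
    {"slide": [0.0165,-0.032,0],"yaw": 0.025,"jaw": 0},
    {"slide": [0.0165,-0.032,0],"yaw": 0.025,"jaw": 0},
    {"slide": [0.0165,-0.032,0],"yaw": 0.025,"jaw": 0},
    {"slide": [0.0165,-0.032,0],"yaw": 0.025,"jaw": 0}
  ]
}}

```text
time: 2.65
eef_pos: [437.9, 147.2, 231.6]
ee_rot: [[-0.988, 0.155, 0.001], [0.155, 0.988, 0.0], [-0.001, 0.0, -1.0]]
ft_force: [-0.2, 0.1, 0.4]
finger_gap: 0.999
```

{"op": "carry_out", "data": {
  "rows": [
    {"slide": [0.0165,-0.032,0],"yaw": 0.017,"jaw": 0},
    {"slide": [0.0165,-0.032,0],"yaw": 0,"jaw": 0},
    {"slide": [0.0165,-0.032,0],"yaw": 0,"jaw": 0},
    {"slide": [0.0165,-0.032,0],"yaw": 0,"jaw": 0},
    {"slide": [0.005,-0.005,0],"yaw": 0,"jaw": 0},
    {"slide": [0,0,0],"yaw": 0,"jaw": 0},
    {"slide": [0,0,0],"yaw": 0,"jaw": 0}
  ]
}}

```text
time: 3.23
eef_pos: [508.0, 15.9, 231.1]
ee_rot: [[-0.99, 0.14, -0.001], [0.14, 0.99, 0.001], [0.001, 0.001, -1.0]]
ft_force: [0.1, -0.2, -0.5]
finger_gap: 1.001
```

Run:
```python
from h import *
t=robot.get_state();print(t["time"],t["eef_pos"],t["ee_rot"].round(3).tolist(),t["qpos"].round(2))
s=robot.snapshot("wrist");cv2.imwrite("pics/w2.png",s["pixels"])
import pickle;pickle.dump(s,open("w2.pkl","wb"))
print(np.round(s["world_to_cam"],4).tolist())
for t in ("case","latch_lever","latch_loop","keeper"):
    print(t,[(round(r["p"],2),r["extent"]) for r in robot.cut_out(t,s)[:2]])
```

```text
3.2333 [508.02917809  15.85652554 231.06424063] [[-0.99, 0.14, -0.001], [0.14, 0.99, 0.001], [0.001, 0.001, -1.0]] [-0.13  0.18 -0.12  1.26  0.    0.01]
[[0.1396, 0.9902, -0.0007, -86.6335], [0.9554, -0.1345, 0.2628, -519.9469], [0.2601, -0.0373, -0.9649, 246.3204], [0.0, 0.0, 0.0, 1.0]]
case [(0.71, [234.0, 103.8, 412.2, 269.3]), (0.32, [294.8, 114.2, 353.8, 152.7])]
latch_lever [(0.56, [291.3, 114.9, 356.2, 152.6]), (0.49, [294.0, 127.7, 354.8, 152.1])]
latch_loop [(0.63, [231.3, 166.5, 413.5, 266.1]), (0.58, [292.7, 127.9, 355.0, 148.0])]
keeper [(0.63, [231.4, 170.4, 413.8, 265.8])]
```

View pics/w2.png

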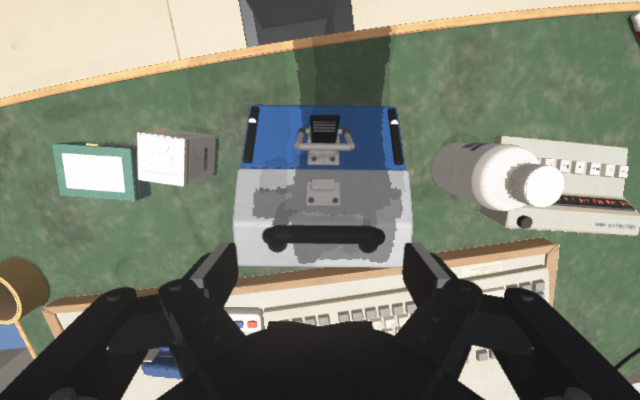

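Run:
```python
import cv2
a=cv2.imread("pics/w2.png")[98:246,222:422]
cv2.imwrite("pics/v3.png",cv2.resize(a,(800,592),interpolation=cv2.INTER_CUBIC))
```

```text
(no output)
```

View pics/v3.png

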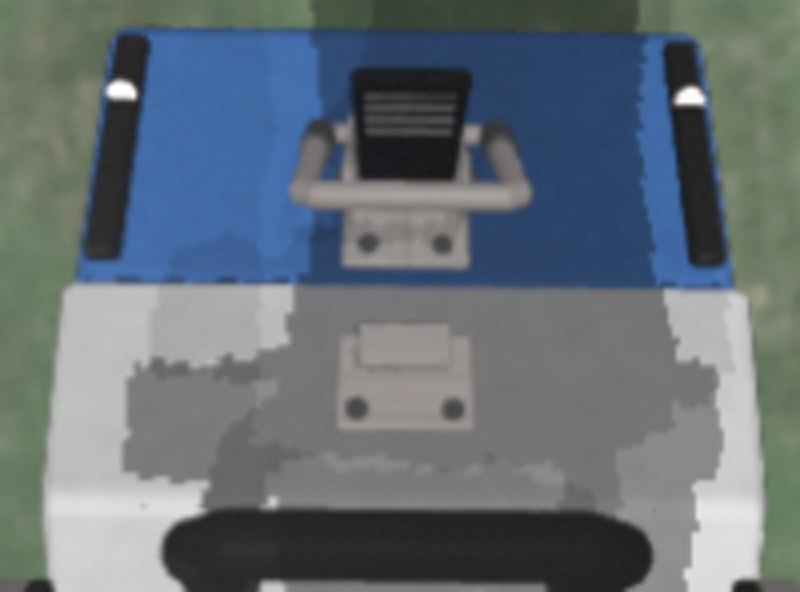

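```bash
cat > fit.py <<'E'
from h import *
import pickle
from scipy.optimize import least_squares
c40,s40=np.cos(np.radians(40)),np.sin(np.radians(40))
def cw(p,X):   # case->world
    t=p[2];X=np.atleast_2d(X);return np.c_[p[0]+X[:,0]*np.cos(t)-X[:,1]*np.sin(t),p[1]+X[:,0]*np.sin(t)+X[:,1]*np.cos(t),X[:,2]]
def lc(sb,L):  # latch->case, sb = slope length from bottom edge to base
    L=np.atleast_2d(L);a=sb+L[:,0];return np.c_[-82+a*c40-L[:,2]*s40,L[:,1],20+a*s40+L[:,2]*c40]
def pin(th): a=np.radians(195)-th; return np.array([18*np.cos(a),12+18*np.sin(a)])
def bar(th,ph,d=63): return pin(th)+d*np.array([np.cos(ph),np.sin(ph)])
def tip(th,r=60,n=0): a=np.pi-th; return np.array([r*np.cos(a)+n*np.sin(a),12+r*np.sin(a)-n*np.cos(a)])
E
cat > fit1.py <<'E'
from fit import *
s=pickle.load(open("w2.pkl","rb"))
px=lambda *q:np.array([[222+x/4,98+y/4] for x,y in q])
def model(p):
    sb,th,ph,dv=p[3:7]
    b=bar(th,ph);pn=pin(th);tp=tip(th);k=lambda x,y,z:lc(sb,[[53.5+x,y,2+z]])
    C=[[-82,-90,20],[-82,90,20],[32,-90,118],[32,90,118],[18,-53,172],[18,53,172]]
    return np.vstack([proj(s,cw(p,X)) for X in [C,lc(sb,[[b[0],-25,b[1]],[b[0],25,b[1]],[pn[0],-22,pn[1]],[pn[0],22,pn[1]],[tp[0],-13,tp[1]],[tp[0],13,tp[1]]]),k(-7,-11,15.5),k(-7,11,15.5),k(5,-11,15.5),k(5,11,15.5),lc(sb,[[p[6],-17,2],[p[6],17,2]])]])
O=px((120,28),(700,35),(45,498),(765,503),(163,550),(652,555),(290,193),(530,195),(322,130),(500,132),(352,70),(470,72),(360,322),(450,324),(358,367),(450,369),(342,268),(470,268))
w=np.ones((18,1));w[2:6]=.3
r=least_squares(lambda p:((model(p)-O)*w).ravel(),[498,20.6,-.14,65,1.4,1.2,25],loss="soft_l1")
print(r.x.round(3));print(np.c_[model(r.x),(model(r.x)-O)].round(1))
J=r.jac;print(np.sqrt(np.diag(np.linalg.inv(J.T@J))).round(3))
p=r.x;print("keeper case",lc(p[3],[53.5,0,2]),"base",lc(p[3],[0,0,0]),"bar",lc(p[3],[bar(*p[4:6])[0],0,bar(*p[4:6])[1]]),"tip",lc(p[3],[tip(p[4])[0],0,tip(p[4])[1]]))
E
python3 fit1.py
```

```text
[ 5.03708e+02  2.00710e+01 -1.54000e-01  6.46080e+01  5.95000e+00
 -5.48800e+00  2.09260e+01]
[[ 2.498e+02  1.052e+02 -2.200e+00  2.000e-01]
 [ 3.973e+02  1.074e+02  3.000e-01  7.000e-01]
 [ 2.311e+02  2.204e+02 -2.200e+00 -2.100e+00]
 [ 4.144e+02  2.229e+02  1.200e+00 -9.000e-01]
 [ 2.557e+02  2.271e+02 -7.100e+00 -8.400e+00]
 [ 3.919e+02  2.289e+02  6.900e+00 -7.800e+00]
 [ 2.969e+02  1.461e+02  2.400e+00 -2.000e-01]
 [ 3.515e+02  1.469e+02 -3.000e+00  1.000e-01]
 [ 3.040e+02  1.377e+02  1.500e+00  7.200e+00]
 [ 3.429e+02  1.383e+02 -4.100e+00  7.300e+00]
 [ 3.129e+02  1.152e+02  2.900e+00 -3.000e-01]
 [ 3.341e+02  1.155e+02 -5.400e+00 -5.000e-01]
 [ 3.123e+02  1.786e+02  3.000e-01  1.000e-01]
 [ 3.346e+02  1.789e+02  1.000e-01 -1.000e-01]
 [ 3.120e+02  1.894e+02  5.000e-01 -3.000e-01]
 [ 3.348e+02  1.898e+02  3.000e-01 -5.000e-01]
 [ 3.075e+02  1.648e+02 -0.000e+00 -2.000e-01]
 [ 3.391e+02  1.652e+02 -4.000e-01  2.000e-01]]
[0.891 0.436 0.008 1.158 0.02  0.013 1.095]
keeper case [[ 7.19038103  0.         97.4504304 ]] base [[-32.50742146   0.          61.5292044 ]] bar [[-40.30953493   0.         116.22497333]] tip [[-71.04726034   0.          19.24617235]]
```

```bash
sed -i 's/\[498,20.6,-.14,65,1.4,1.2,25\],loss/[498,20.6,-.14,65,1.4,1.2,25],bounds=([400,-50,-.5,30,0,-1,10],[600,100,.3,100,2.4,3,40]),loss/; s/18,-53,172/18,-58,172/;s/18,53,172/18,58,172/' fit1.py; python3 fit1.py
```

```text
[ 5.04004e+02  2.00360e+01 -1.54000e-01  6.41460e+01  1.80100e+00
  7.16000e-01  2.10390e+01]
[[ 2.498e+02  1.054e+02 -2.200e+00  4.000e-01]
 [ 3.973e+02  1.077e+02  3.000e-01  9.000e-01]
 [ 2.311e+02  2.207e+02 -2.200e+00 -1.800e+00]
 [ 4.144e+02  2.232e+02  1.200e+00 -5.000e-01]
 [ 2.493e+02  2.273e+02 -1.350e+01 -8.200e+00]
 [ 3.983e+02  2.294e+02  1.330e+01 -7.400e+00]
 [ 2.939e+02  1.461e+02 -6.000e-01 -2.000e-01]
 [ 3.557e+02  1.470e+02  1.200e+00  2.000e-01]
 [ 3.024e+02  1.319e+02 -1.000e-01  1.400e+00]
 [ 3.456e+02  1.326e+02 -1.400e+00  1.600e+00]
 [ 3.099e+02  1.153e+02 -1.000e-01 -2.000e-01]
 [ 3.399e+02  1.158e+02  4.000e-01 -2.000e-01]
 [ 3.123e+02  1.785e+02  3.000e-01 -0.000e+00]
 [ 3.346e+02  1.788e+02  1.000e-01 -2.000e-01]
 [ 3.120e+02  1.893e+02  5.000e-01 -4.000e-01]
 [ 3.348e+02  1.896e+02  3.000e-01 -6.000e-01]
 [ 3.075e+02  1.648e+02 -0.000e+00 -2.000e-01]
 [ 3.391e+02  1.652e+02 -4.000e-01  2.000e-01]]
[0.981 0.423 0.007 1.258 0.015 0.011 1.102]
keeper case [[ 6.83680578  0.         97.15374554]] base [[-32.86099671   0.          61.23251954]] bar [[-42.73052534   0.         146.07254257]] tip [[-67.61814056   0.         123.984727  ]]
```

{"op": "carry_out", "data": {
  "rows": [
    {"slide": [-0.031,0.006,0],"yaw": -0.01,"jaw": 255},
    {"slide": [-0.031,0.006,0],"yaw": 0,"jaw": 255},
    {"slide": [-0.031,0.006,0],"yaw": 0,"jaw": 255},
    {"slide": [0,0,0],"yaw": 0,"jaw": 255},
    {"slide": [0,0,-0.032],"yaw": 0,"jaw": 255},
    {"slide": [0,0,-0.032],"yaw": 0,"jaw": 255},
    {"slide": [0,0,-0.032],"yaw": 0,"jaw": 255},
    {"slide": [0,0,-0.03],"yaw": 0,"jaw": 255},
    {"slide": [0,0,0],"yaw": 0,"jaw": 255},
    {"slide": [0,0,0],"yaw": 0,"jaw": 255}
  ]
}}

```text
time: 4.32
eef_pos: [414.0, 34.5, 104.8]
ee_rot: [[-0.989, 0.148, -0.003], [0.148, 0.989, 0.0], [0.003, -0.0, -1.0]]
ft_force: [-0.6, -0.6, 0.3]
finger_gap: 0.001
```

Run:
```python
from h import *
t=robot.get_state();print(t["time"],t["eef_pos"],t["ft_force"])
s=robot.snapshot("wrist")
cv2.imwrite("pics/w3.png",s["pixels"])
```

```text
4.3167 [413.96906433  34.47763963 104.78885318] [-0.64097365 -0.64821101  0.2914486 ]
```

View pics/w3.png

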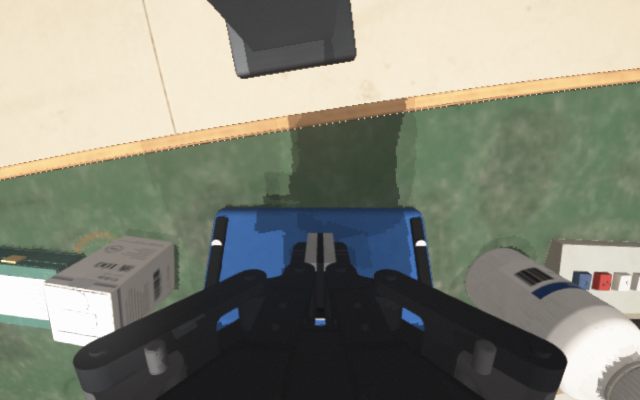

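{"op": "carry_out", "data": {
  "rows": [
    {"slide": [0.006,-0.001,0],"yaw": 0,"jaw": 255},
    {"slide": [0.006,-0.001,0],"yaw": 0,"jaw": 255},
    {"slide": [0.006,-0.001,0],"yaw": 0,"jaw": 255},
    {"slide": [0.006,-0.001,0],"yaw": 0,"jaw": 255},
    {"slide": [0.004,-0.0005,0],"yaw": 0,"jaw": 255},
    {"slide": [0.004,-0.0005,0],"yaw": 0,"jaw": 255}
  ]
}}

```text
time: 4.87
eef_pos: [448.3, 28.6, 105.6]
ee_rot: [[-0.989, 0.149, 0.001], [0.149, 0.989, -0.0], [-0.001, 0.0, -1.0]]
ft_force: [-1.1, -0.0, 0.2]
finger_gap: -0.001
```

{"op": "carry_out", "data": {
  "rows": [
    {"slide": [0.004,-0.0005,0],"yaw": 0,"jaw": 255},
    {"slide": [0.001,0,0],"yaw": 0,"jaw": 255},
    {"slide": [0,0,0],"yaw": 0,"jaw": 255}
  ]
}}

```text
time: 5.12
eef_pos: [452.7, 28.2, 105.2]
ee_rot: [[-0.989, 0.149, 0.0], [0.149, 0.989, 0.0], [-0.0, 0.0, -1.0]]
ft_force: [-0.8, -0.1, 0.6]
finger_gap: 0.002
```

```bash
cat > look.py <<'E'
import sys,pickle
from h import *
t=robot.get_state();print(t["time"],t["eef_pos"],t["ft_force"])
for n in sys.argv[2:]:
    s=robot.snapshot(n);pickle.dump(s,open(sys.argv[1]+n+".pkl","wb"));cv2.imwrite("pics/"+sys.argv[1]+n+".png",s["pixels"])
E
python3 look.py p1 scene top
```

```text
5.1167 [452.74896701  28.24042579 105.21523915] [-0.78925518 -0.06266163  0.63582709]
```

{"op": "carry_out", "data": {
  "rows": [
    {"slide": [-0.01,0.0015,0],"yaw": 0,"jaw": 255},
    {"slide": [0,0,0.04],"yaw": 0,"jaw": 200},
    {"slide": [0,0,0.04],"yaw": 0,"jaw": 110},
    {"slide": [0,0,0.04],"yaw": 0,"jaw": 110},
    {"slide": [0.033,-0.005,0.01],"yaw": 0,"jaw": 110},
    {"slide": [0.033,-0.005,0],"yaw": 0,"jaw": 110},
    {"slide": [0,0,0],"yaw": 0,"jaw": 110},
    {"slide": [0,0,0],"yaw": 0,"jaw": 110}
  ]
}}

```text
time: 5.88
eef_pos: [508.6, 19.8, 234.8]
ee_rot: [[-0.989, 0.149, -0.001], [0.149, 0.989, 0.0], [0.001, 0.0, -1.0]]
ft_force: [-0.5, -0.2, -0.4]
finger_gap: 0.565
```

```bash
python3 look.py p2 wrist
python3 - <<'E'
import cv2
a=cv2.imread("pics/p2wrist.png")[98:246,222:422]
cv2.imwrite("pics/v5.png",cv2.resize(a,(800,592),interpolation=cv2.INTER_CUBIC))
E
```

```text
5.8833 [508.55586025  19.75289669 234.75857818] [-0.46903606 -0.20791032 -0.37645495]
```

View pics/v5.png

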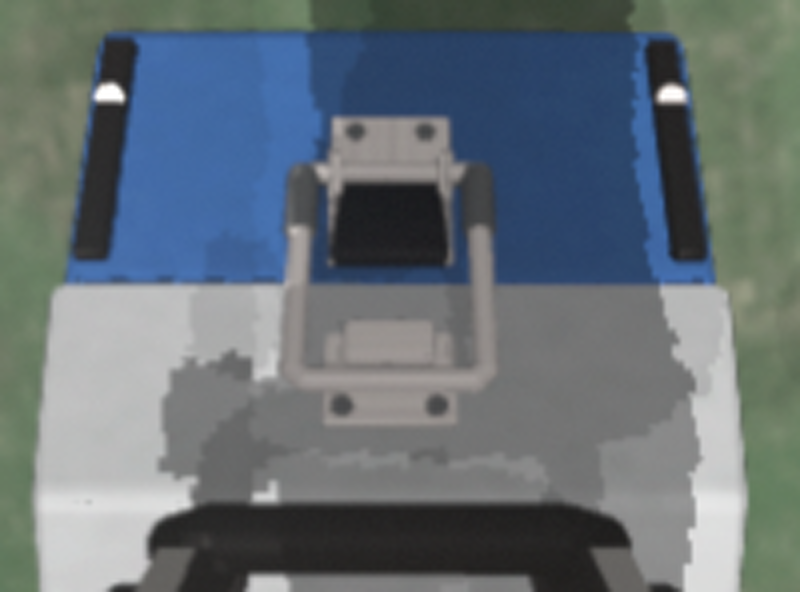

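```bash
sed -e 's/w2.pkl/p2wrist.pkl/; s/^O=.*/O=px((105,32),(685,35),(35,495),(747,500),(150,540),(632,545),(282,378),(495,380),(300,170),(480,172),(330,264),(452,264),(346,320),(434,320),(342,364),(434,364),(330,117),(450,117))/; s/\[53.5+x,y,2+z\]/[53.5+x,y,2+z]/; s/w\[2:6\]=.3/w[2:4]=.3;w[4:6]=0/; s/1.4,1.2,25\]/2.2,0.3,-25]/; s/1,10\],\[/1,-60],[/' fit1.py > fit2.py; python3 fit2.py
```

```text
[ 5.03761e+02  2.00610e+01 -1.57000e-01  6.47460e+01  2.40000e+00
  1.43000e-01 -3.04020e+01]
[[ 2.470e+02  1.060e+02 -1.200e+00 -0.000e+00]
 [ 3.930e+02  1.071e+02 -2.000e-01  4.000e-01]
 [ 2.286e+02  2.198e+02 -2.200e+00 -1.900e+00]
 [ 4.096e+02  2.212e+02  9.000e-01 -1.800e+00]
 [ 2.456e+02  2.259e+02 -1.390e+01 -7.100e+00]
 [ 3.923e+02  2.270e+02  1.230e+01 -7.300e+00]
 [ 2.914e+02  1.926e+02 -1.100e+00  1.000e-01]
 [ 3.471e+02  1.931e+02  1.400e+00  1.000e-01]
 [ 2.982e+02  1.420e+02  1.200e+00  1.500e+00]
 [ 3.412e+02  1.423e+02 -8.000e-01  1.300e+00]
 [ 3.049e+02  1.565e+02  4.000e-01 -7.500e+00]
 [ 3.342e+02  1.567e+02 -8.000e-01 -7.300e+00]
 [ 3.084e+02  1.782e+02 -1.000e-01  2.000e-01]
 [ 3.305e+02  1.783e+02 -0.000e+00  3.000e-01]
 [ 3.081e+02  1.889e+02  6.000e-01 -1.000e-01]
 [ 3.306e+02  1.891e+02  1.000e-01  1.000e-01]
 [ 3.053e+02  1.271e+02  8.000e-01 -1.000e-01]
 [ 3.344e+02  1.274e+02 -1.000e-01  1.000e-01]]
[0.832 0.402 0.007 1.094 0.085 0.044 1.209]
keeper case [[ 7.29629442  0.         97.53930229]] base [[-32.40150806   0.          61.61807629]] bar [[ -0.4850332    0.         135.63561564]] tip [[-32.27313969   0.         130.2959512 ]]
```

{"op": "carry_out", "data": {
  "rows": [
    {"slide": [-0.036,0.005,0],"yaw": -0.004,"jaw": 152},
    {"slide": [0,0,0],"yaw": 0,"jaw": 152},
    {"slide": [0,0,-0.03],"yaw": 0,"jaw": 152},
    {"slide": [0,0,-0.03],"yaw": 0,"jaw": 152},
    {"slide": [0,0,-0.03],"yaw": 0,"jaw": 152},
    {"slide": [0,0,-0.025],"yaw": 0,"jaw": 152},
    {"slide": [0,0,-0.005],"yaw": 0,"jaw": 152},
    {"slide": [0,0,0],"yaw": 0,"jaw": 152}
  ]
}}

```text
time: 6.6
eef_pos: [469.2, 25.3, 113.9]
ee_rot: [[-0.988, 0.153, -0.005], [0.153, 0.988, 0.001], [0.005, -0.0, -1.0]]
ft_force: [-0.5, -0.7, 0.6]
finger_gap: 0.404
```

{"op": "carry_out", "data": {
  "rows": [
    {"slide": [0,0,-0.005],"yaw": 0,"jaw": 152},
    {"slide": [0,0,-0.005],"yaw": 0,"jaw": 152},
    {"slide": [0,0,0],"yaw": 0,"jaw": 152}
  ]
}}

```text
time: 6.85
eef_pos: [473.0, 24.8, 106.0]
ee_rot: [[-0.988, 0.153, 0.002], [0.153, 0.988, -0.0], [-0.002, 0.0, -1.0]]
ft_force: [-0.4, -0.2, -0.2]
finger_gap: 0.404
```

{"op": "carry_out", "data": {
  "rows": [
    {"slide": [0,0,-0.004],"yaw": 0,"jaw": 152},
    {"slide": [0,0,0],"yaw": 0,"jaw": 152}
  ]
}}

```text
time: 7.02
eef_pos: [472.8, 24.8, 101.5]
ee_rot: [[-0.988, 0.153, 0.001], [0.153, 0.988, 0.0], [-0.001, 0.0, -1.0]]
ft_force: [0.3, 0.2, 0.3]
finger_gap: 0.406
```

{"op": "carry_out", "data": {
  "rows": [
    {"slide": [0,0,-0.003],"yaw": 0,"jaw": 152},
    {"slide": [0,0,0],"yaw": 0,"jaw": 152}
  ]
}}

```text
time: 7.18
eef_pos: [473.2, 24.7, 99.1]
ee_rot: [[-0.988, 0.153, 0.002], [0.153, 0.988, -0.0], [-0.002, 0.0, -1.0]]
ft_force: [-1.2, 0.6, 6.9]
finger_gap: 0.409
```

{"op": "carry_out", "data": {
  "rows": [
    {"slide": [0,0,-0.003],"yaw": 0,"jaw": 152},
    {"slide": [0,0,0],"yaw": 0,"jaw": 152}
  ]
}}

```text
time: 7.35
eef_pos: [473.3, 24.8, 98.2]
ee_rot: [[-0.988, 0.153, 0.003], [0.153, 0.988, -0.0], [-0.003, 0.0, -1.0]]
ft_force: [-7.8, 0.6, 24.7]
finger_gap: 0.403
```

{"op": "carry_out", "data": {
  "rows": [
    {"slide": [0,0,-0.002],"yaw": 0,"jaw": 152},
    {"slide": [0,0,0],"yaw": 0,"jaw": 152}
  ]
}}

```text
time: 7.52
eef_pos: [473.3, 24.8, 97.7]
ee_rot: [[-0.988, 0.153, 0.004], [0.153, 0.988, -0.001], [-0.004, -0.0, -1.0]]
ft_force: [-11.7, 1.1, 36.2]
finger_gap: 0.406
```

```bash
python3 look.py p3 scene top wrist
python3 - <<'E'
import cv2,numpy as np
a=cv2.imread("pics/p3scene.png")[140:260,235:375];b=cv2.imread("pics/p3wrist.png")[150:400,200:440]
cv2.imwrite("pics/v6.png",np.hstack([cv2.resize(a,(420,360),interpolation=2),cv2.resize(b,(346,360),interpolation=2)]))
E
```

```text
7.5167 [473.28006094  24.78266568  97.72313361] [-11.70415962   1.05841101  36.22229144]
```

View pics/v6.png

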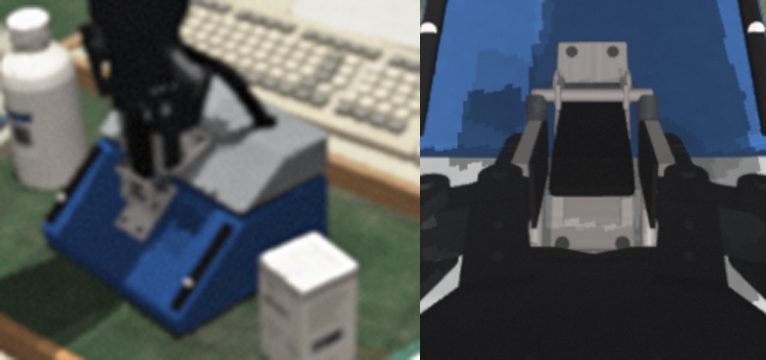

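{"op": "carry_out", "data": {
  "rows": [
    {"slide": [0,0,0.005],"yaw": 0,"jaw": 152},
    {"slide": [0,0,0.02],"yaw": 0,"jaw": 152},
    {"slide": [0,0,0.04],"yaw": 0,"jaw": 110},
    {"slide": [0,0,0.04],"yaw": 0,"jaw": 60},
    {"slide": [0,0,0.035],"yaw": 0,"jaw": 0},
    {"slide": [0.036,-0.005,0],"yaw": 0,"jaw": 0},
    {"slide": [0,0,0],"yaw": 0,"jaw": 0},
    {"slide": [0,0,0],"yaw": 0,"jaw": 0}
  ]
}}

```text
time: 8.33
eef_pos: [509.9, 19.5, 233.3]
ee_rot: [[-0.988, 0.153, 0.001], [0.153, 0.988, 0.0], [-0.001, 0.0, -1.0]]
ft_force: [0.2, 0.2, -0.0]
finger_gap: 0.999
```

```bash
python3 look.py p4 wrist
python3 - <<'E'
import cv2
a=cv2.imread("pics/p4wrist.png")[98:246,222:422]
cv2.imwrite("pics/v7.png",cv2.resize(a,(800,592),interpolation=cv2.INTER_CUBIC))
E
```

```text
8.3333 [509.85013187  19.50956554 233.26747456] [ 0.23937925  0.21664839 -0.01690123]
```

View pics/v7.png

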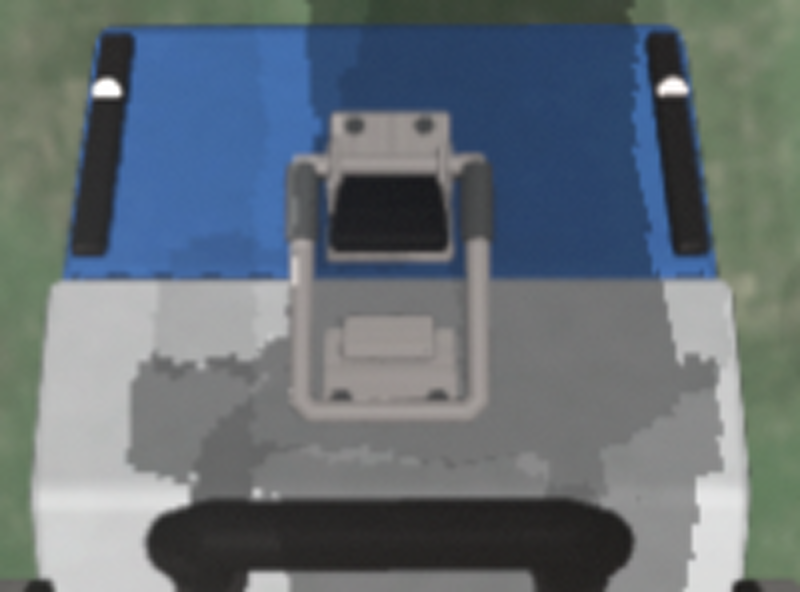

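```bash
sed -e 's/p2wrist/p4wrist/; s/^O=.*/O=px((102,27),(683,30),(35,495),(747,498),(150,540),(632,545),(289,410),(489,410),(300,162),(480,164),(332,250),(450,250),(344,316),(434,316),(342,358),(434,358),(330,112),(450,112))/; s/w\[4:6\]=0/w[4:6]=0;w[10:12]=0.3/' fit2.py > fit3.py; python3 fit3.py; python3 - <<'E'
E
```

```text
[ 5.04087e+02  1.98840e+01 -1.58000e-01  6.38380e+01  2.37800e+00
 -2.49000e-01 -2.96130e+01]
[[ 2.463e+02  1.049e+02 -1.200e+00  2.000e-01]
 [ 3.932e+02  1.057e+02  4.000e-01  2.000e-01]
 [ 2.280e+02  2.194e+02 -2.800e+00 -2.400e+00]
 [ 4.101e+02  2.203e+02  1.400e+00 -2.200e+00]
 [ 2.450e+02  2.254e+02 -1.450e+01 -7.600e+00]
 [ 3.928e+02  2.262e+02  1.280e+01 -8.100e+00]
 [ 2.935e+02  2.007e+02 -8.000e-01  2.000e-01]
 [ 3.448e+02  2.009e+02  5.000e-01  4.000e-01]
 [ 2.979e+02  1.398e+02  9.000e-01  1.300e+00]
 [ 3.411e+02  1.400e+02 -9.000e-01  1.000e+00]
 [ 3.045e+02  1.530e+02 -5.000e-01 -7.500e+00]
 [ 3.341e+02  1.532e+02 -4.000e-01 -7.300e+00]
 [ 3.082e+02  1.765e+02  2.000e-01 -5.000e-01]
 [ 3.304e+02  1.766e+02 -1.000e-01 -4.000e-01]
 [ 3.079e+02  1.872e+02  4.000e-01 -3.000e-01]
 [ 3.305e+02  1.873e+02  0.000e+00 -2.000e-01]
 [ 3.050e+02  1.259e+02  5.000e-01 -1.000e-01]
 [ 3.343e+02  1.261e+02 -2.000e-01  1.000e-01]]
[0.807 0.391 0.007 1.087 0.061 0.096 1.216]
keeper case [[ 6.60057168  0.         96.9555216 ]] base [[-33.09723081   0.          61.03429559]] bar [[ 13.20888187   0.         115.37583755]] tip [[-34.25299433   0.         129.86739171]]
```

{"op": "carry_out", "data": {
  "rows": [
    {"slide": [-0.0355,0.005,0],"yaw": 0,"jaw": 0},
    {"slide": [0,0,0],"yaw": 0,"jaw": 0},
    {"slide": [0,0,-0.03],"yaw": 0,"jaw": 0},
    {"slide": [0,0,-0.03],"yaw": 0,"jaw": 0},
    {"slide": [0,0,-0.03],"yaw": 0,"jaw": 0},
    {"slide": [0,0,-0.02],"yaw": 0,"jaw": 0},
    {"slide": [0,0,-0.015],"yaw": 0,"jaw": 0},
    {"slide": [0,0,-0.01],"yaw": 0,"jaw": 0},
    {"slide": [0,0,-0.01],"yaw": 0,"jaw": 0},
    {"slide": [0,0,0],"yaw": 0,"jaw": 0}
  ]
}}

```text
time: 9.22
eef_pos: [471.2, 25.1, 86.7]
ee_rot: [[-0.988, 0.153, -0.003], [0.153, 0.988, 0.001], [0.003, 0.0, -1.0]]
ft_force: [-0.8, 0.1, 0.4]
finger_gap: 1.002
```

Clear. Down the last bit and close with a light grip.

{"op": "carry_out", "data": {
  "force": 20,
  "rows": [
    {"slide": [0,0,-0.005],"yaw": 0,"jaw": 0},
    {"slide": [0,0,-0.005],"yaw": 0,"jaw": 60},
    {"slide": [0,0,0],"yaw": 0,"jaw": 130},
    {"slide": [0,0,0],"yaw": 0,"jaw": 130},
    {"slide": [0,0,0],"yaw": 0,"jaw": 130},
    {"slide": [0,0,0],"yaw": 0,"jaw": 130}
  ]
}}

```text
time: 9.72
eef_pos: [473.0, 24.4, 78.8]
ee_rot: [[-0.988, 0.153, 0.0], [0.153, 0.988, -0.001], [-0.001, -0.001, -1.0]]
ft_force: [-2.0, -1.9, 2.0]
finger_gap: 0.6
```

{"op": "carry_out", "data": {
  "force": 60,
  "rows": [
    {"slide": [0,0,0],"yaw": 0,"jaw": 150},
    {"slide": [0,0,0],"yaw": 0,"jaw": 150},
    {"slide": [-0.0015,0.0002,-0.0008],"yaw": 0,"jaw": 150},
    {"slide": [-0.0015,0.0003,-0.0008],"yaw": 0,"jaw": 150},
    {"slide": [-0.0015,0.0002,-0.0007],"yaw": 0,"jaw": 150},
    {"slide": [0,0,0],"yaw": 0,"jaw": 150}
  ]
}}

```text
time: 10.22
eef_pos: [471.7, 24.6, 78.7]
ee_rot: [[-0.988, 0.154, 0.007], [0.154, 0.988, -0.002], [-0.007, -0.001, -1.0]]
ft_force: [0.7, -3.1, 11.9]
finger_gap: 0.58
```

{"op": "carry_out", "data": {
  "rows": [
    {"slide": [-0.001,0,0.0012],"yaw": 0,"jaw": 150},
    {"slide": [0,0,0],"yaw": 0,"jaw": 150},
    {"slide": [0,0,0],"yaw": 0,"jaw": 150}
  ]
}}

```text
time: 10.47
eef_pos: [469.0, 25.0, 78.1]
ee_rot: [[-0.988, 0.154, 0.003], [0.154, 0.988, -0.001], [-0.003, -0.0, -1.0]]
ft_force: [1.6, -3.0, 3.8]
finger_gap: 0.582
```

```bash
python3 look.py p5 wrist
python3 - <<'E'
import cv2
a=cv2.imread("pics/p5wrist.png")[160:340,200:440]
cv2.imwrite("pics/v8.png",cv2.resize(a,(800,600),interpolation=cv2.INTER_CUBIC))
E
```

```text
10.4667 [468.96771689  24.98734091  78.09760883] [ 1.59208964 -2.95704774  3.81543922]
```

View pics/v8.png

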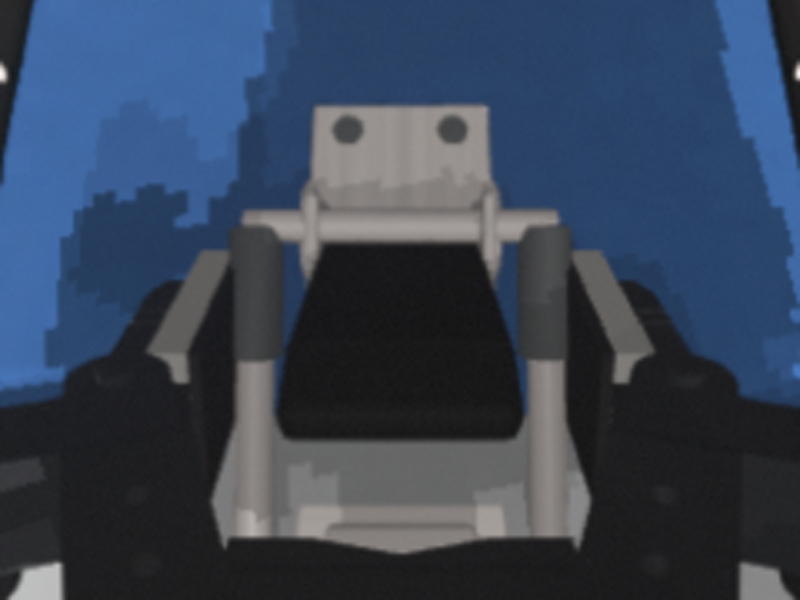

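{"op": "carry_out", "data": {
  "rows": [
    {"slide": [-0.0017,0.0003,-0.001],"yaw": 0,"jaw": 150},
    {"slide": [-0.0017,0.0003,-0.001],"yaw": 0,"jaw": 150},
    {"slide": [0,0,0],"yaw": 0,"jaw": 150},
    {"slide": [0,0,0],"yaw": 0,"jaw": 150}
  ]
}}

```text
time: 10.85
eef_pos: [463.5, 25.9, 74.7]
ee_rot: [[-0.988, 0.153, -0.001], [0.153, 0.988, -0.001], [0.001, -0.001, -1.0]]
ft_force: [2.9, -4.0, 0.2]
finger_gap: 0.584
```

{"op": "carry_out", "data": {
  "rows": [
    {"slide": [-0.0005,0,-0.0012],"yaw": 0,"jaw": 150},
    {"slide": [-0.001,0.0002,-0.0012],"yaw": 0,"jaw": 150},
    {"slide": [0,0,0],"yaw": 0,"jaw": 150},
    {"slide": [0,0,0],"yaw": 0,"jaw": 150}
  ]
}}

```text
time: 11.18
eef_pos: [461.4, 26.2, 72.2]
ee_rot: [[-0.988, 0.153, -0.002], [0.153, 0.988, -0.0], [0.002, -0.001, -1.0]]
ft_force: [1.3, -6.1, -0.6]
finger_gap: 0.582
```

{"op": "carry_out", "data": {
  "rows": [
    {"slide": [-0.001,-0.0003,-0.0012],"yaw": 0,"jaw": 150},
    {"slide": [-0.001,-0.0003,-0.0012],"yaw": 0,"jaw": 150},
    {"slide": [0,0,0],"yaw": 0,"jaw": 150},
    {"slide": [0,0,0],"yaw": 0,"jaw": 150}
  ]
}}

```text
time: 11.52
eef_pos: [460.4, 26.3, 70.4]
ee_rot: [[-0.988, 0.153, 0.0], [0.153, 0.988, 0.001], [0.0, 0.001, -1.0]]
ft_force: [1.3, -0.2, 2.2]
finger_gap: 0.578
```

{"op": "carry_out", "data": {
  "rows": [
    {"slide": [-0.0008,0.0001,-0.0007],"yaw": 0,"jaw": 150},
    {"slide": [-0.0008,0.0001,-0.0007],"yaw": 0,"jaw": 150},
    {"slide": [0,0,0],"yaw": 0,"jaw": 150},
    {"slide": [0,0,0],"yaw": 0,"jaw": 150}
  ]
}}

```text
time: 11.85
eef_pos: [460.1, 26.3, 69.8]
ee_rot: [[-0.988, 0.153, 0.003], [0.153, 0.988, 0.001], [-0.003, 0.001, -1.0]]
ft_force: [1.9, 0.0, 5.9]
finger_gap: 0.578
```

{"op": "carry_out", "data": {
  "rows": [
    {"slide": [0.0006,0,0.0006],"yaw": 0,"jaw": 150},
    {"slide": [0,0,0],"yaw": 0,"jaw": 60},
    {"slide": [0,0,0],"yaw": 0,"jaw": 0},
    {"slide": [0,0,0],"yaw": 0,"jaw": 0},
    {"slide": [0,0,0.02],"yaw": 0,"jaw": 0},
    {"slide": [0,0,0.035],"yaw": 0,"jaw": 0},
    {"slide": [0,0,0.036],"yaw": 0,"jaw": 0},
    {"slide": [0,0,0.036],"yaw": 0,"jaw": 0},
    {"slide": [0,0,0.034],"yaw": 0,"jaw": 0},
    {"slide": [0.025,-0.0035,0],"yaw": 0,"jaw": 0},
    {"slide": [0.025,-0.0035,0],"yaw": 0,"jaw": 0},
    {"slide": [0,0,0],"yaw": 0,"jaw": 0}
  ]
}}

```text
time: 12.85
eef_pos: [513.1, 18.3, 230.7]
ee_rot: [[-0.988, 0.154, 0.003], [0.154, 0.988, -0.0], [-0.003, 0.0, -1.0]]
ft_force: [0.1, -1.1, 0.9]
finger_gap: 1.0
```

```bash
python3 look.py p6 wrist
python3 - <<'E'
import cv2
a=cv2.imread("pics/p6wrist.png")[98:246,222:422]
cv2.imwrite("pics/v9.png",cv2.resize(a,(800,592),interpolation=cv2.INTER_CUBIC))
E
```

```text
12.85 [513.12609731  18.30387002 230.71327836] [ 0.09156897 -1.07145592  0.88292824]
```

View pics/v9.png

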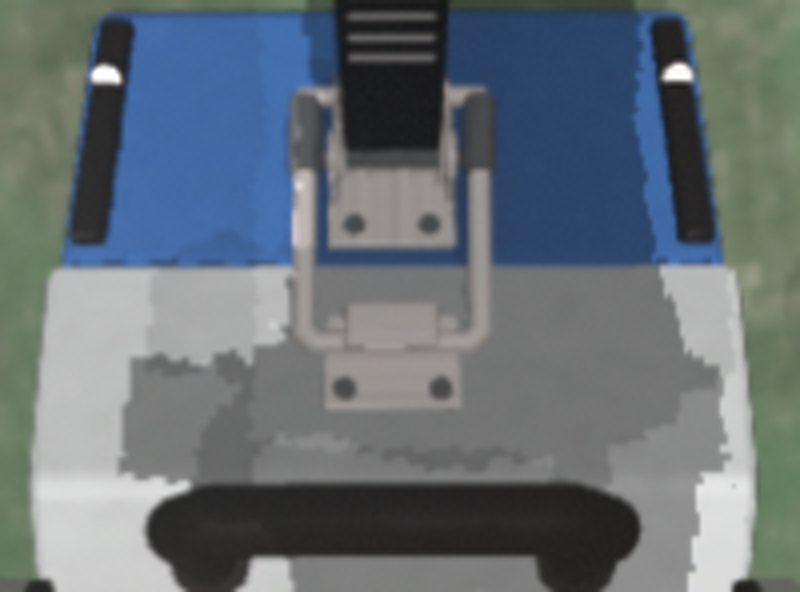

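{"op": "carry_out", "data": {
  "rows": [
    {"slide": [-0.031,0.005,0],"yaw": 0,"jaw": 255},
    {"slide": [-0.031,0.005,0],"yaw": 0,"jaw": 255},
    {"slide": [-0.031,0.0048,0],"yaw": 0,"jaw": 255},
    {"slide": [0,0,0],"yaw": 0,"jaw": 255},
    {"slide": [0,0,-0.03],"yaw": 0,"jaw": 255},
    {"slide": [0,0,-0.03],"yaw": 0,"jaw": 255},
    {"slide": [0,0,-0.03],"yaw": 0,"jaw": 255},
    {"slide": [0,0,-0.015],"yaw": 0,"jaw": 255},
    {"slide": [0,0,-0.008],"yaw": 0,"jaw": 255},
    {"slide": [0,0,0],"yaw": 0,"jaw": 255}
  ]
}}

```text
time: 13.73
eef_pos: [411.7, 34.5, 115.2]
ee_rot: [[-0.988, 0.153, -0.009], [0.153, 0.988, 0.001], [0.009, 0.0, -1.0]]
ft_force: [-4.0, 0.8, 5.9]
finger_gap: 0.002
```

{"op": "carry_out", "data": {
  "rows": [
    {"slide": [0,0,-0.005],"yaw": 0,"jaw": 255},
    {"slide": [0,0,-0.005],"yaw": 0,"jaw": 255},
    {"slide": [0,0,-0.005],"yaw": 0,"jaw": 255},
    {"slide": [0,0,0],"yaw": 0,"jaw": 255}
  ]
}}

```text
time: 14.07
eef_pos: [415.5, 34.0, 102.1]
ee_rot: [[-0.988, 0.153, -0.001], [0.153, 0.988, 0.0], [0.001, 0.0, -1.0]]
ft_force: [0.6, 0.1, 2.6]
finger_gap: -0.002
```

{"op": "carry_out", "data": {
  "rows": [
    {"slide": [0.001,0,-0.005],"yaw": 0,"jaw": 255},
    {"slide": [0.001,0,-0.005],"yaw": 0,"jaw": 255},
    {"slide": [0.001,0,-0.005],"yaw": 0,"jaw": 255},
    {"slide": [0,0,-0.005],"yaw": 0,"jaw": 255},
    {"slide": [0,0,0],"yaw": 0,"jaw": 255}
  ]
}}

```text
time: 14.48
eef_pos: [418.7, 33.9, 82.1]
ee_rot: [[-0.988, 0.153, -0.001], [0.153, 0.988, 0.0], [0.001, 0.0, -1.0]]
ft_force: [-1.4, 0.4, 3.4]
finger_gap: -0.002
```

{"op": "carry_out", "data": {
  "rows": [
    {"slide": [0.001,0,-0.004],"yaw": 0,"jaw": 255},
    {"slide": [0.001,0,-0.004],"yaw": 0,"jaw": 255},
    {"slide": [0,0,-0.004],"yaw": 0,"jaw": 255},
    {"slide": [0,0,-0.004],"yaw": 0,"jaw": 255},
    {"slide": [0,0,0],"yaw": 0,"jaw": 255}
  ]
}}

```text
time: 14.9
eef_pos: [420.6, 33.8, 66.0]
ee_rot: [[-0.988, 0.153, -0.002], [0.153, 0.988, 0.0], [0.002, 0.0, -1.0]]
ft_force: [-0.2, 0.5, -0.1]
finger_gap: -0.001
```

{"op": "carry_out", "data": {
  "rows": [
    {"slide": [0,0,-0.004],"yaw": 0,"jaw": 255},
    {"slide": [0,0,-0.004],"yaw": 0,"jaw": 255},
    {"slide": [0,0,-0.003],"yaw": 0,"jaw": 255},
    {"slide": [0,0,0],"yaw": 0,"jaw": 255}
  ]
}}

```text
time: 15.23
eef_pos: [421.1, 33.7, 54.9]
ee_rot: [[-0.988, 0.153, -0.001], [0.153, 0.988, 0.0], [0.001, 0.0, -1.0]]
ft_force: [0.6, 1.6, -0.2]
finger_gap: -0.0
```

{"op": "carry_out", "data": {
  "rows": [
    {"slide": [0,0,-0.002],"yaw": 0,"jaw": 255},
    {"slide": [0,0,0],"yaw": 0,"jaw": 255}
  ]
}}

```text
time: 15.4
eef_pos: [421.4, 33.7, 53.3]
ee_rot: [[-0.988, 0.153, -0.0], [0.153, 0.988, 0.0], [0.0, 0.0, -1.0]]
ft_force: [0.7, 0.9, -0.4]
finger_gap: -0.001
```

{"op": "carry_out", "data": {
  "rows": [
    {"slide": [0,0,-0.002],"yaw": 0,"jaw": 255},
    {"slide": [0,0,-0.001],"yaw": 0,"jaw": 255},
    {"slide": [0,0,0],"yaw": 0,"jaw": 255}
  ]
}}

```text
time: 15.65
eef_pos: [421.4, 33.7, 50.4]
ee_rot: [[-0.988, 0.153, -0.0], [0.153, 0.988, 0.0], [0.0, 0.0, -1.0]]
ft_force: [0.6, -0.3, 0.2]
finger_gap: -0.002
```

{"op": "carry_out", "data": {
  "rows": [
    {"slide": [0,0,-0.002],"yaw": 0,"jaw": 255},
    {"slide": [0,0,0],"yaw": 0,"jaw": 255}
  ]
}}

```text
time: 15.82
eef_pos: [421.8, 33.7, 49.7]
ee_rot: [[-0.988, 0.153, 0.001], [0.153, 0.988, -0.0], [-0.001, 0.0, -1.0]]
ft_force: [-3.8, -0.4, 12.6]
finger_gap: 0.003
```

{"op": "carry_out", "data": {
  "rows": [
    {"slide": [0,0,0.02],"yaw": 0,"jaw": 255},
    {"slide": [0,0,0.04],"yaw": 0,"jaw": 255},
    {"slide": [0,0,0.04],"yaw": 0,"jaw": 200},
    {"slide": [0,0,0.04],"yaw": 0,"jaw": 100},
    {"slide": [0,0,0.04],"yaw": 0,"jaw": 0},
    {"slide": [0.03,-0.005,0],"yaw": 0,"jaw": 0},
    {"slide": [0.03,-0.005,0],"yaw": 0,"jaw": 0},
    {"slide": [0.03,-0.005,0],"yaw": 0,"jaw": 0},
    {"slide": [0,0,0],"yaw": 0,"jaw": 0},
    {"slide": [0,0,0],"yaw": 0,"jaw": 0}
  ]
}}

```text
time: 16.65
eef_pos: [512.2, 18.4, 227.8]
ee_rot: [[-0.988, 0.154, -0.001], [0.154, 0.988, 0.0], [0.001, 0.0, -1.0]]
ft_force: [-1.4, -0.2, -0.7]
finger_gap: 0.998
```

```bash
python3 look.py p7 wrist
python3 - <<'E'
import cv2
a=cv2.imread("pics/p7wrist.png")[92:240,222:422]
cv2.imwrite("pics/v10.png",cv2.resize(a,(800,592),interpolation=cv2.INTER_CUBIC))
E
```

```text
16.65 [512.22631498  18.4215182  227.79665764] [-1.42557371 -0.21342975 -0.72439711]
```

View pics/v10.png

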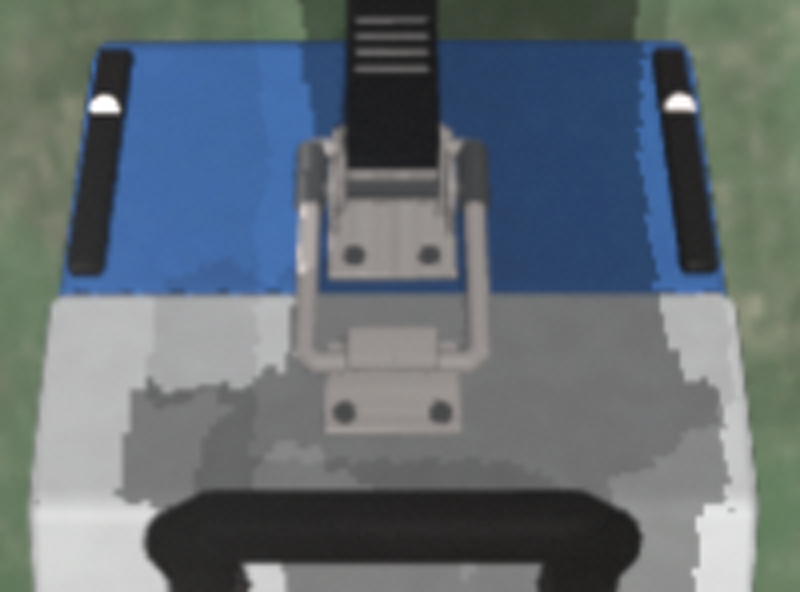

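```bash
python3 look.py p8 scene
cat > chk.py <<'E'
from fit import *
s=pickle.load(open("p7wrist.pkl","rb"))
p=[504,19.95,-.156];sb=64.2
f=lambda L:((proj(s,cw(p,lc(sb,L)))-[222,92])*4).round(0).tolist()
print("plate end x=21",f([[21,-17,2],[21,17,2]]),"slope bot",((proj(s,cw(p,[[-82,-90,20],[-82,90,20]]))-[222,92])*4).round(0).tolist())
for th in (0,.2,.4,.8,1.45):
    q=pin(th);t=tip(th,60,2.5);print(th,"pin",f([[q[0],-22,q[1]],[q[0],22,q[1]]]),"tip",f([[t[0],-13,t[1]],[t[0],13,t[1]]]))
for n,x0,z0 in(("tight",50.5,0),("proud",53.5,2)):
    print(n,"lip",f([[x0-7,0,z0+15.5],[x0+5,0,z0+15.5]]),"bolt/foot",f([[x0,0,z0+2.5]]),"seatbar",f([[x0,-25,z0+8],[x0,25,z0+8]]))
a=s["pixels"][40:190,222:422].copy()
a=cv2.resize(a,(533,400),interpolation=2)
b=cv2.resize(pickle.load(open("p8scene.pkl","rb"))["pixels"][150:255,240:350],(267,255),interpolation=2)
c=np.zeros((400,800,3),np.uint8);c[:,:533]=a;c[:255,533:]=b;cv2.imwrite("pics/v11.png",c)
E
python3 chk.py
```

```text
16.7 [510.98221602  18.7324696  227.88440776] [-0.45701395 -0.27741885 -0.01023897]
plate end x=21 [[328.0, 280.0], [456.0, 280.0]] slope bot [[94.0, 44.0], [691.0, 45.0]]
0 pin [[313.0, 151.0], [472.0, 151.0]] tip [[348.0, 17.0], [438.0, 17.0]]
0.2 pin [[312.0, 141.0], [473.0, 141.0]] tip [[346.0, -11.0], [440.0, -10.0]]
0.4 pin [[311.0, 133.0], [474.0, 133.0]] tip [[344.0, -32.0], [442.0, -32.0]]
0.8 pin [[309.0, 123.0], [476.0, 123.0]] tip [[340.0, -52.0], [446.0, -52.0]]
1.45 pin [[306.0, 130.0], [479.0, 130.0]] tip [[334.0, 6.0], [452.0, 7.0]]
tight lip [[392.0, 327.0], [392.0, 371.0]] bolt/foot [[392.0, 377.0]] seatbar [[291.0, 367.0], [492.0, 367.0]]
proud lip [[392.0, 334.0], [392.0, 378.0]] bolt/foot [[392.0, 384.0]] seatbar [[290.0, 374.0], [493.0, 374.0]]
```

View pics/v11.png

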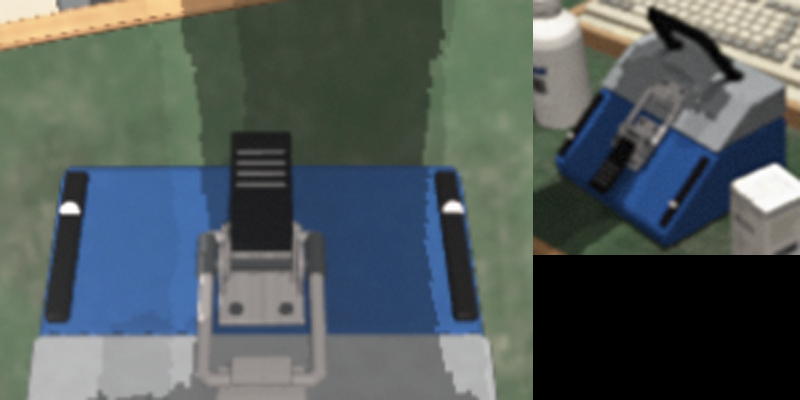

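```bash
python3 -c "
from rig import robot
print(robot.get_state()['ft_force']);print(robot.sign_off())"
```

```text
[ 0.0193661   0.77319641 -0.34650847]
the job is handed in; nothing more can be done
None
```

The job is handed in after about 17 s of robot time. The checks point to a shut latch, though one lever-angle reading disagreed.

**What I did**
1. The moves allow no tilt, so I worked with a vertical gripper in front of the handle.
2. I pushed the lever up towards the hook, close to its stop, and pressed the loop down past the lip.
3. I gripped the legs and drew the bar under the lip. I let go with the lever at about 1.45 rad, and a picture confirmed the hooking.
4. I pressed the lever down with the closed fingers and then backed off.

**Last checks**
- **Loop and lid:** The bar shows seated under the lip. The lip's edges are at rows 328 and 370. A tight lid predicts 327 and 371, and a proud one 334 and 378.
- **Lever by touch:** The pressing force dropped to zero about 16 mm before flat, so the lever snapped over. It then met a firm stop at 49.7 mm, against about 49 mm expected for flat.
- **Lever by picture:** The row of the lever's tip on its own read about 0.2 rad. The same tip mark was also off in earlier fits. The loop pin, the touch test and the scene view all agree with flat, so I took it as flat.
- **Forces:** The highest reading was about 36 N, from the fingertips, when I pressed the loop down too far. That is under the limit. The handle was not touched as far as the readings show.
- **Bystanders:** I never worked near the bottle, the carton or the slide box. I did not measure their positions again at the end.

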